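Dock the slide viewer and roll its lamp wheel to the red line

TASK

Take the slide viewer out of the row of canisters, keep it upright and set it down gently, fully home on its charging stand with its back to the tall rest. Then, with a fingertip, roll the knurled lamp wheel on its top towards the rest, click by click, until the red line (the sixth click) stops at the index lines beside the wheel, and let go. Leave everything else standing where it is.

Things in the scene. Friction and masses are not known exactly. Their poses are not given: they have to be found in the camera images.
- viewer: dark blue-green plastic slide viewer, a rounded box 44 mm (its x) by 60 mm (y) by 72 mm tall, 0.15 to 0.3 kg, loose; origin at the centre of its underside, z up, screen on the front (-x). It starts upright on the runner in the row; only some 7 mm is free at its +y and -y sides next to a canister, too little for a finger, so there it is taken front-to-back from above.
- lampwheel (a joint): the viewer's knurled wheel, axle along viewer y. The value (rad) grows as the wheel's top is rolled to the viewer's back (+x): 0 to 3.14 between stops, a sprung click every 0.349 rad (6.3 mm at the edge), the sixth at 2.094. It starts at click 0 to 3. Passing a click takes about 1.5 N at the edge; left alone it snaps to the nearest click. Rolling also pushes the viewer back against the rest.
- wheel_top (a point): top of the wheel's edge (fixed in the viewer), 79 mm above its underside, 7 mm above its body; x to the viewer's back. Black wheel, 36 mm diameter, 12 mm wide, centred in the top. A white line on it for each click, 2 mm long at click 0 and 1 mm longer each click; the sixth is red and runs right across. The line at the top, between two white index lines on the body, is the click set.
- screen (a point): centre of the front face, 22 mm in front (-x) of the viewer's axis and 36 mm above its underside
- stand: white charging stand, fixed, origin at the centre of its underside, x to its back. Base 92 mm (x -52 to 40) by 96 mm, floor 10 mm high. Lips inside x = -24 (8 mm high) and y = +-33 (12 mm high, outside y = +-39); back rest from x = 24 to 41, 74 mm wide, top 80 mm above the shelf. The viewer has 2 mm play in x, 3 mm in y: no room for a finger behind it, room at its sides.
- stand_seat (a point): centre of the stand's floor, 10 mm above the shelf, where the viewer's underside centre belongs; axes as the stand (x to the rest, z up): the viewer's axes belong parallel to these
- runner: cork runner under the row, fixed, 80 mm (x) by 330 mm (y), 4 mm thick, origin at the centre of its underside; the row's five places lie along its y at -120, -60, 0, 60 and 120 mm
- dispenser: white push dispenser for canister lids: base 76 by 64 mm with a push bar to x = +48, a 58 mm tube on it, 127 mm tall, loose, 0.35 kg; origin at the centre of its underside
- tripod_head: black tripod ball head with a red locking lever, standing upright, 105 mm tall, all within 56 mm of its axis, loose, 0.48 kg; origin at the centre of its underside
- dome: glass paperweight dome, 72 mm diameter, 43 mm tall, loose, 0.24 kg; origin at the centre of its underside
- slide_box: plastic slide box 64 by 60 by 54 mm, loose, 0.16 kg; origin at the centre of its underside
- lens: black camera lens standing on end, fixed, 76 mm diameter, 85 mm tall; origin at the centre of its underside. All else on the shelf (film loader, slide trays, bowl, lamp, radio, albums) is fixed, beyond x = 0.8 or more than 0.4 m to the sides
- canister1: grey plastic canister with a darker lid: 46 mm across the lid (41 mm below it), 78 mm tall, loose, 60 g, upright on the runner in the row; origin at the centre of its underside. Not to be disturbed
- canister2: grey plastic canister with a darker lid: 46 mm across the lid (41 mm below it), 78 mm tall, loose, 60 g, upright on the runner in the row; origin at the centre of its underside. Not to be disturbed
- canister3: grey plastic canister with a darker lid: 46 mm across the lid (41 mm below it), 78 mm tall, loose, 60 g, upright on the runner in the row; origin at the centre of its underside. Not to be disturbed
- canister4: grey plastic canister with a darker lid: 46 mm across the lid (41 mm below it), 78 mm tall, loose, 60 g, upright on the runner in the row; origin at the centre of its underside. Not to be disturbed
Not all that is in view belongs to the job. What is shaped like the stand but blue is not meant.

How it is judged:
On the way, in this order (a step that is already met when the one before it is completed fails the run):
1. the viewer stands fully home on the stand, its back to the rest, and is let go (horizontal distance between viewer and stand_seat below 0.008 m and z of viewer in the frame of stand_seat below 0.003 m and x of screen in the frame of stand_seat below -0.012 m and angle between the x axis of viewer and the x axis of stand_seat, either way round below 0.14 rad and angle between viewer's own z axis and vertical below 0.1 rad and contact force between the fingers and viewer below 0.05 N and linear speed of viewer below 0.02 m/s), for 0.2 s.
2. the lamp wheel is rolled to the sixth click (horizontal distance between viewer and stand_seat below 0.008 m and z of viewer in the frame of stand_seat below 0.003 m and x of screen in the frame of stand_seat below -0.012 m and angle between the x axis of viewer and the x axis of stand_seat, either way round below 0.14 rad and angle between viewer's own z axis and vertical below 0.1 rad and value of joint lampwheel between 1.9944 and 2.1944 rad), for 0.2 s.
At the end, for the whole second after the job is handed in: Viewer home on the stand's floor, let go and at rest: centre within 8 mm, under 3 mm above the floor, upright within 0.1 rad, in line within 0.14 rad, screen to the front. Wheel at 2.094 +- 0.1 rad. The eight bystanders upright, within 20 mm of their places (all of step 2 and contact force between the fingers and viewer below 0.05 N and linear speed of viewer below 0.02 m/s and angle between each of canister1, canister2, canister3, canister4, dispenser, tripod_head, dome, slide_box's own z axis and vertical below 0.15 rad); the robot touches nothing.
It fails at once if the viewer is tipped more than 0.6 rad from upright (angle between viewer's own z axis and vertical above 0.6 rad).
It fails at once if the viewer is banged or forced down on the stand (over 45 N) (contact force between viewer and stand above 45 N).
It fails at once if a canister, the dispenser, the tripod head, the dome or the slide box is shifted more than 20 mm or knocked over (distance of any of canister1, canister2, canister3, canister4, dispenser, tripod_head, dome, slide_box from where it was at the start of the episode above 0.02 m).
It also fails if it takes over 69 s, if anything falls off the work surface, if the arm or the gripper's body presses on something with over 40 N, if the wrist force passes 120 N, or if a joint passes its speed limit or range.

ROBOT

A 7-joint arm with a two-finger parallel gripper is mounted at the origin on the work surface. World frame = base frame: x ahead of the robot, y to its left, z up, the work surface at z = 0. Lengths are in m, angles in rad, forces in N, time in s.
With the tool pointing down it reaches from about 0.4 to 0.85 m from the base axis. Payload 10.4 kg.
Tool frame: the origin (TCP) lies on the front face of the gripper's body, between the roots of the fingers; the fingertips stand 70 mm ahead of it and the grasp point (between the pads) lies 51 mm ahead of it; z points along the fingers, y is the direction in which the jaws open and shut (so a half turn about z gives the same grasp; the last joint's range is limited). The gripper opens to 87 mm and grips with 3 to 60 N. Pads are 19 mm wide; open, the fingers measure 117 mm over their backs; the gripper's body (75 mm by 190 mm) begins 51 mm behind the grasp point.
Start: joints at [1.11, 0.332, -0.065, 1.46, 0.022, 1.35, -0.088], TCP at [0.265, -0.566, 0.292] pointing down, gripper open.
Joint ranges: [-2.6, 2.6], [-0.5, 2.12], [-1.47, 1.34], [0.16, 2.42], [-1.27, 4.41], [0.06, 2.06], [-2.6, 2.6]. Speed limits (rad/s): [2.22, 2.22, 2.79, 2.79, 3.14, 3.14, 3.14].

INTERFACE

Orientations are given as a unit quaternion [x, y, z, w].
In Python, from cell import env gives the robot as it stands.
- The arm moves only by the tool drive_tool, never from a script. Its argument "targets" is a list of rows, each a list of 7 numbers: the gripper command: -1 is shut, 1 is fully open, values between are in proportion, then the shift along the tool's x, y, z in m, then the turn, a rotation vector about the tool's x, y, z in degrees. A call has 1 to 10 rows; each row shifts and turns the commanded pose from where the row before left it, along the tool's axes as they then stand; what a row does not reach is not made up. A row lasts 1/10 s, in which the tool goes at most 50 mm and 8.59 degrees, less where a joint would pass 70% of its speed; a pose out of reach is approached as far as the arm can. A call with a gripper value outside its range is refused whole. The fingers move at their own pace and stop on an object; the grip force is fixed at half the most. Time passes only in rows, so rows that do not move let the fingers close. It gives the time, the measured TCP pose, the force and the opening at its end, in the units of the state.
- env.sense(): the state, without advancing time (a new reading comes with each control period).
- env.grab_frame(name): name is "scene" or "top"; returns (picture, depth): 384x512x3 uint8, blue, green, red; 384x512 float32, m along the optical axis (not along the pixel's ray), 0 where there is no reading.
- env.calibration(name): a dict with "mtx" (3x3 intrinsics, pixels), "view" (4x4, takes a point from world to camera coordinates). Camera axes: x right, y up, looking along -z (the intrinsics and any distortion apply to the point x, -y, -z); pixel columns grow to the right and rows downward; lengths in m; the calibration is good to about 2 mm. A picture is of the moment at which its call begins. calibration takes no time and is no camera call.
- env.job_done(): hands the job in, once; it reports no verdict.
Trained networks look in the newest picture that a camera, given by its name, has taken for a name from the list of things; names that differ only in an ending like _2 or _b are one class to them, and where a whole thing is asked for, a point or a joint stands for the part that bears it (a point fixed in the world has none). Each returns a list of dicts, best first, with "confidence" (0 to 1); they miss things now and then, are a little off and sometimes report something else, mostly with a low value. They report only what shows in the picture. A call takes as long as a camera call. They do not tell look-alikes from the thing itself.
- env.masks_of(label, camera): "pixels" (384x512 bool, what is visible of it) and "position" ([column, row] in pixels, amid what is visible of it).
The state is a dict: "time_s": time; "joint_pos": joint angles; "dq": joint speeds; "joint_torque": joint torques, N m; "tcp_pos": TCP position; "eef_rot": TCP orientation; "contact_force": force on the tool from outside, world axes, zero at the start; "torque": the same for the moment, N m; "finger_gap": opening from 0.0 (shut) to 1.0 (fully open).
Only numpy, scipy, OpenCV 4.12 (cv2) and the standard library are available. Lean on these libraries where they do the work, as an engineer would, in place of code of your own. Each camera call takes 0.05 s, during which the arm holds its last target. There are 200 camera calls.

## Working session

There is one attempt and no reset: what is moved stays moved. The work goes in short steps, Python scripts to look and compute and a tool call to move; the robot and the scene stay as the last step left them, time stands still between calls to the robot, and variables do not carry over. Pictures are saved under pics/ and viewed, about 8 in all and at most 12, crops included, and the job is handed in when it is done.

Besides the shell and the picture viewer there is one more tool, called after "Emit:" as a command line: name --pt "numbers of a row" for each row, then --argument value for the rest. drive_tool: Moves the arm, as the interface text tells. Its arguments: {"type":"object","properties":{"targets":{"type":"array","items":{"type":"array","items":{"type":"number"}}}},"required":["targets"]}

```bash
ls; mkdir -p pics
cat > h.py <<'E'
import numpy as np, cv2
from cell import env
def cloud(depth,name):
    c=env.calibration(name);K=np.array(c["mtx"]);V=np.array(c["view"])
    v,u=np.mgrid[:384,:512]
    X=(u-K[0,2])/K[0,0]*depth;Y=(v-K[1,2])/K[1,1]*depth
    P=np.stack([X,-Y,-depth,np.ones_like(depth)],-1)
    return (P@np.linalg.inv(V).T)[...,:3]
def proj(p,name):
    c=env.calibration(name);K=np.array(c["mtx"]);V=np.array(c["view"])
    q=V@np.append(p,1);q=np.array([q[0],-q[1],-q[2]]);q=K@q
    return q[:2]/q[2]
E
python3 - <<'E'
from h import *
s=env.sense();print(s)
ims=[]
for n in("scene","top"):
    im,d=env.grab_frame(n);P=cloud(d,n);np.savez(f"{n}0.npz",im=im,d=d,P=P);ims.append(im)
    c=env.calibration(n);print(n,np.linalg.inv(c["view"])[:3].round(3),np.array(c["mtx"]).round(1).tolist(),[k for k in c])
    for l in("viewer","stand","lampwheel","canister1","runner","dispenser","tripod_head","dome","slide_box","lens"):
        for m in env.masks_of(l,n):
            p=P[m["pixels"]&(d>0)]
            print(l,round(m["confidence"],2),np.round(m["position"]),m["pixels"].sum(),np.median(p,0).round(3) if len(p) else "",np.percentile(p,[2,98],axis=0).round(3).tolist() if len(p) else "")
    cv2.imwrite(f"pics/{n}0.png",im if n=="x" else cv2.resize(im,(800,600),interpolation=cv2.INTER_CUBIC))
E
```

```text
pics
{'time_s': 0.0, 'joint_pos': array([ 1.11040854,  0.33286256, -0.06468213,  1.4609312 ,  0.02161386,
        1.34989339, -0.088479  ]), 'dq': array([ 0.00108247,  0.00051587, -0.00164779, -0.00137629, -0.00124208,
       -0.00169442,  0.00174797]), 'joint_torque': array([-1.00899058e-03, -6.23242092e+01,  2.48283515e-02, -3.89894664e+01,
       -6.13285205e-02,  3.98570951e-02,  1.13349743e-04]), 'tcp_pos': array([ 0.2648268 , -0.56580742,  0.29146447]), 'eef_rot': array([ 9.76134966e-01,  2.17163621e-01, -1.92555584e-04, -6.72326521e-04]), 'contact_force': array([ 0.33287159,  0.14862852, -0.34326544]), 'torque': array([-0.01313353,  0.03374004, -0.07030649]), 'finger_gap': 1.000212457547765}
scene [[-0.013 -0.698  0.716  1.194]
 [ 1.    -0.005  0.013 -0.006]
 [-0.005  0.716  0.698  0.695]] [[388.7, 0.0, 264.2], [0.0, 388.7, 191.7], [0.0, 0.0, 1.0]] ['mtx', 'view']
viewer 0.81 [230. 228.] 1036 [ 0.646 -0.083  0.063] [[0.609, -0.116, 0.006], [0.655, -0.054, 0.082]]
viewer 0.51 [270. 250.] 2089 [0.665 0.001 0.004] [[0.61, -0.186, 0.001], [0.71, 0.132, 0.007]]
stand 0.94 [180. 186
[... 2882 characters left out ...]
09], [0.71, 0.354, 0.13]]
dispenser 0.61 [147. 221.] 663 [0.436 0.279 0.098] [[0.409, 0.238, 0.009], [0.48, 0.322, 0.107]]
tripod_head 0.83 [145. 222.] 694 [0.437 0.28  0.098] [[0.409, 0.239, 0.0], [0.479, 0.344, 0.107]]
dome 0.74 [221. 219.] 458 [0.455 0.089 0.035] [[0.424, 0.06, 0.013], [0.487, 0.12, 0.044]]
dome 0.34 [145. 221.] 655 [0.437 0.279 0.098] [[0.41, 0.239, 0.009], [0.48, 0.323, 0.108]]
slide_box 0.84 [280. 218.] 529 [ 0.456 -0.062  0.055] [[0.421, -0.095, -0.0], [0.493, -0.031, 0.058]]
lens 0.89 [372. 142.] 745 [ 0.669 -0.339  0.084] [[0.643, -0.377, 0.009], [0.706, -0.312, 0.089]]
lens 0.65 [337. 212.] 1137 [ 0.478 -0.234  0.013] [[0.426, -0.28, 0.008], [0.522, -0.183, 0.082]]
```

View pics/scene0.png

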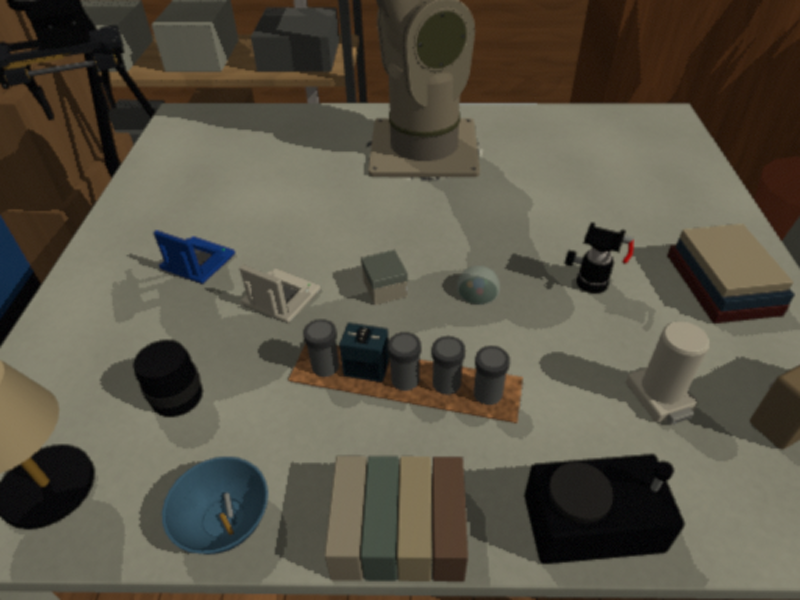

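Run:
```python
from h import *
a=np.load("scene0.npz")["im"];b=np.load("top0.npz")["im"]
c1=cv2.resize(b[120:280,220:420],(800,640))[:600]
cv2.imwrite("pics/c1.png",c1)
```

```text
(no output)
```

View pics/c1.png

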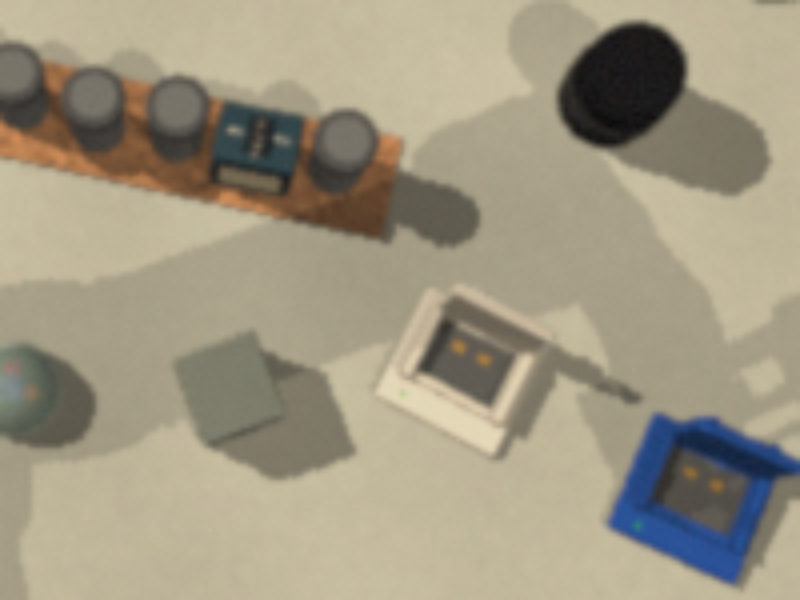

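Pictures viewed: 2. Scene: row at about rows 215-250. The viewer, with its dark teal top and wheel, is at scene px (230,228) and top px (284,157), screen facing the robot (-x). There are two stand shapes: white at scene (180,186) / top (337,211), and blue at scene (122,164) / top (396,241). I choose the white one; its rest is on the far, +x/-y side. Now the exact poses.

```bash
cat > pose.py <<'E'
from h import *
from scipy.optimize import least_squares
T=np.load("top0.npz");S=np.load("scene0.npz")
P=np.r_[T["P"][T["d"]>0],S["P"][S["d"]>0]]
def sel(c,r,z0,z1):
    return P[(np.hypot(P[:,0]-c[0],P[:,1]-c[1])<r)&(P[:,2]>z0)&(P[:,2]<z1)]
for nm,c,r,z0,z1 in(("viewertop",(.627,-.082),.05,.070,.0795),("rest top",(.51,-.25),.06,.072,.09),("base",(.48,-.234),.09,.006,.09),("box",(.456,-.062),.06,.045,.07),
  ("c1",(.618,-.143),.03,.076,.09),("c2",(.646,-.027),.03,.076,.09),("c3",(.654,.03),.03,.076,.09),("c4",(.67,.089),.03,.076,.09),("dome",(.455,.089),.05,.01,.05)):
    for k,cam in enumerate((T,S)):
        P=cam["P"][cam["d"]>0]
        q=sel(c,r,z0,z1)
        if nm=="viewertop": q=q[abs(q[:,1]+.083)<.036]
        if len(q)>4:
            rr=cv2.minAreaRect(q[:,:2].astype(np.float32)*1000);print(nm,"TS"[k],len(q),np.round(rr[0],1),np.round(rr[1],1),round(rr[2],1),"z",np.median(q[:,2]).round(4))
P=S["P"][S["d"]>0];q=P[(P[:,2]>.001)]
import itertools
m=env.masks_of("runner","top")
E
python3 pose.py
python3 - <<'E'
from h import *
T=np.load("top0.npz")["im"];S=np.load("scene0.npz")["im"]
# runner colour
for n,im in(("top",T),("scene",S)):
    hsv=cv2.cvtColor(im,cv2.COLOR_BGR2HSV)
    P=np.load(n+"0.npz")["P"]
    m=(hsv[...,0]<16)&(hsv[...,1]>90)&(P[...,2]<.012)&(P[...,2]>-.004)&(abs(P[...,1])<.22)&(P[...,0]>.56)&(P[...,0]<.74)
    m=cv2.morphologyEx(m.astype(np.uint8),cv2.MORPH_OPEN,np.ones((2,2)))>0
    r=cv2.minAreaRect(P[m][:,:2].astype(np.float32)*1000);print(n,m.sum(),np.round(r[0],1),np.round(r[1],1),r[2])
E
```

```text
viewertop T 264 [628.9 -82.9] [59.4 43.7] 79.6 z 0.0765
viewertop S 413 [629.7 -78.6] [71.6 46.6] 78.7 z 0.076
rest top T 116 [ 505.3 -249.8] [73.6 10.9] 61.1 z 0.0805
rest top S 136 [ 504.9 -251.7] [74.6 12. ] 61.7 z 0.0789
base T 1163 [ 484.7 -233.5] [143.6 124.7] 5.5 z 0.0126
base S 1129 [ 475.3 -236. ] [97.4 95.2] 61.6 z 0.021
box T 500 [455.7 -64. ] [63.9 60. ] 21.0 z 0.0548
box S 467 [454.8 -65.8] [67.4 60.3] 20.4 z 0.054
c1 T 212 [ 625.5 -143.8] [44.8 43.6] 89.6 z 0.083
c1 S 284 [ 624.9 -145.5] [45.1 43.5] 75.5 z 0.0822
c2 T 207 [648.4 -26.2] [43.7 44.3] 21.8 z 0.0829
c2 S 305 [649.3 -27.3] [44.3 45.6] 58.5 z 0.0821
c3 T 207 [655.   32.7] [44.3 44.1] 38.8 z 0.0829
c3 S 311 [655.4  30.8] [43.7 44.4] 1.8 z 0.0822
c4 T 204 [673.3  90.5] [44.9 42.9] 0.7 z 0.0828
c4 S 326 [673.   88.8] [44.2 44.5] 11.4 z 0.0822
dome T 467 [456.8  90. ] [66.9 69.2] 46.8 z 0.0345
dome S 495 [463.7  87.8] [68.1 57.7] 80.1 z 0.0314
top 1335 [516.3  -1.6] [329.7 340. ] 77.83468627929688
scene 2155 [887.8 -76.3] [327.6 569.4] 78.06395721435547
```

Emit:
drive_tool --pt "1 0 0 0 0 0 -7.8" --pt "1 0 0 0 0 0 -7.8" --pt "1 0 0 0 0 0 -7.8" --pt "1 0 0 0 0 0 -7.8" --pt "1 0 0 0 0 0 -7.8" --pt "1 0 0 0 0 0 -7.8" --pt "1 0 0 0 0 0 -7.8" --pt "1 0 0 0 0 0 0"

```text
time_s: 1.95
tcp_pos: [0.2649, -0.5661, 0.2923]
eef_rot: [0.767, 0.641, 0.0, 0.0]
contact_force: [0.4, -0.4, 0.5]
finger_gap: 1.001
```

```bash
cat > stand.py <<'E'
from h import *
from scipy.optimize import minimize
# model heights in stand frame (lip heights taken above floor)
def H(x,y):
    h=np.zeros_like(x)
    h[(x>-52)&(x<40)&(abs(y)<48)]=10
    h[(x>-52)&(x<24)&(abs(y)>33)&(abs(y)<39)]=22   # refined by print below
    h[(x>24)&(x<41)&(abs(y)<37)]=80
    return h
for n in("top","scene"):
    Z=np.load(n+"0.npz");P=Z["P"][Z["d"]>0]*1000;P=P[np.hypot(P[:,0]-480,P[:,1]+237)<95]
    a=np.deg2rad(-28.7);R=np.array([[np.cos(a),np.sin(a)],[-np.sin(a),np.cos(a)]])
    q=(P[:,:2]-[479.5,-237.5])@R.T;z=P[:,2]
    print(n)
    for nm,u,m,lo,hi in(("x prof |y|<25",q[:,0],abs(q[:,1])<25,-60,48),("y prof -18<x<10",q[:,1],(q[:,0]>-15)&(q[:,0]<10),-56,56)):
        b=np.arange(lo,hi,2);print(nm);print(" ".join(f"{t}:{np.median(z[m&(u>=t)&(u<t+2)]):.0f}" for t in b if (m&(u>=t)&(u<t+2)).any()))
E
python3 stand.py; python3 -c "
from h import *
im=np.load('top0.npz')['im'];s=np.load('scene0.npz')['im']
a=cv2.resize(im[190:240,305:371],(528,400),interpolation=cv2.INTER_CUBIC)
b=cv2.resize(s[203:228,213:250],(592,400)[:2],interpolation=cv2.INTER_CUBIC)[:,:270+320]
cv2.imwrite('pics/c2.png',np.vstack([cv2.resize(b,(528,300)),a[:300]]))"
```

```text
top
x prof |y|<25
-60:1 -58:2 -56:0 -54:1 -52:8 -50:10 -48:11 -46:11 -44:11 -42:11 -40:11 -38:11 -36:10 -34:10 -32:10 -30:17 -28:18 -26:19 -24:14 -22:12 -20:11 -18:11 -16:11 -14:12 -12:11 -10:11 -8:11 -6:11 -4:12 -2:13 0:11 2:12 4:11 6:11 8:10 10:12 12:11 14:12 16:11 18:11 20:12 22:43 24:50 26:81 28:81 30:81 32:80 38:62 40:59
y prof -18<x<10
-56:1 -54:1 -52:2 -50:-0 -48:9 -46:11 -44:11 -42:11 -38:23 -36:22 -34:20 -32:12 -30:12 -28:12 -26:11 -24:13 -22:11 -20:10 -18:12 -16:11 -14:11 -12:12 -10:12 -8:11 -6:11 -4:13 -2:12 0:12 2:12 4:11 6:12 8:12 10:12 12:11 14:11 16:11 18:11 20:13 22:11 24:14 26:12 28:11 30:11 32:21 34:24 36:23 38:19 40:12 42:13 44:11 46:11 48:0 50:-0 52:0 54:-1
scene
x prof |y|<25
-60:2 -52:10 -50:11 -48:10 -46:10 -44:10 -42:11 -40:10 -38:11 -36:13 -32:18 -30:18 -28:18 -26:14 -24:16 -22:12 -20:11 -18:10 -16:12 -14:11 -12:11 -10:11 -8:11 -6:10 -4:11 -2:10 0:10 2:12 4:11 6:13 8:11 22:78 24:80 26:80 28:80 30:77 32:54 34:52 36:29 38:10 40:25 42:1 44:-0 46:-0
y prof -18<x<10
-4:12 -2:13 0:11 2:12 4:11 6:11 8:11 10:11 12:11 14:11 16:11 18:11 20:11 28:19 30:21 32:22 34:23 36:17 38:13 40:10 42:11 44:5 46:5 48:1 50:1 52:-0 54:1
```

Emit:
drive_tool --pt "1 0.034 0.017 0 0 0 0" --pt "1 0.034 0.017 0 0 0 0" --pt "1 0.034 0.017 0 0 0 0" --pt "1 0.034 0.017 0 0 0 0" --pt "1 0.034 0.017 0 0 0 0" --pt "1 0.034 0.017 0 0 0 0" --pt "1 0.034 0.017 0 0 0 0" --pt "1 0.034 0.017 0 0 0 0" --pt "1 0.034 0.017 0 0 0 0" --pt "1 0.034 0.017 0 0 0 0"

```text
time_s: 2.95
tcp_pos: [0.4939, -0.2607, 0.2925]
eef_rot: [0.769, 0.639, 0.0, 0.0]
contact_force: [0.6, 0.2, -0.1]
finger_gap: 0.998
```

Emit:
drive_tool --pt "1 0.034 0.017 0 0 0 0" --pt "1 0.034 0.017 0 0 0 0" --pt "1 0.034 0.017 0 0 0 0" --pt "1 0.034 0.017 0 0 0 0" --pt "1 0.034 0.017 0 0 0 0" --pt "1 0.02 0.01 0 0 0 0" --pt "1 0 0 0 0 0 0" --pt "1 0 0 0 0 0 0" --pt "1 0 0 0 0 0 0"

```text
time_s: 3.85
tcp_pos: [0.6202, -0.0935, 0.2922]
eef_rot: [0.769, 0.639, -0.0, 0.0]
contact_force: [-0.3, -0.3, -0.2]
finger_gap: 0.999
```

```bash
cat > go.py <<'E'
import sys
from h import *
from scipy.spatial.transform import Rotation as R
def go(x,y,z,yaw): # yaw of tool y axis, deg
    s=env.sense();Q=R.from_quat(s["eef_rot"]);M=Q.as_matrix()
    a=np.deg2rad(yaw);ty=np.array([np.cos(a),np.sin(a),0]);tz=np.array([0,0,-1.]);G=np.c_[np.cross(ty,tz),ty,tz]
    print("shift tool(mm)",(M.T@(np.array([x,y,z])-s["tcp_pos"])*1000).round(1),"turn deg",(Q.inv()*R.from_matrix(G)).as_rotvec(degrees=True).round(2),"yaw",np.degrees(np.arctan2(M[1,1],M[0,1])).round(2),"F",s["contact_force"].round(1),"t",s["time_s"],"gap",s["finger_gap"],"j",s["joint_pos"].round(2))
go(*map(float,sys.argv[1:5]))
E
python3 go.py .629 -.083 .095 -10.4
```

```text
shift tool(mm) [ 12.2   6.8 197.2] turn deg [-0.01  0.05 -0.11] yaw -10.51 F [-0.3 -0.3 -0.2] t 3.85 gap 0.999164617600094 j [ 0.48  0.39 -0.53  1.43  0.2   1.38 -0.24]
```

Emit:
drive_tool --pt "1 0.012 0.007 0.02 0 0 0" --pt "1 0 0 0.03 0 0 0" --pt "1 0 0 0.03 0 0 0" --pt "1 0 0 0.03 0 0 0" --pt "1 0 0 0 0 0 0" --pt "1 0 0 0 0 0 0"

```text
time_s: 4.45
tcp_pos: [0.6295, -0.0826, 0.1831]
eef_rot: [0.768, 0.64, -0.0, 0.0]
contact_force: [0.1, 0.2, 0.9]
finger_gap: 1.002
```

```bash
python3 go.py .629 -.083 .095 -10.4
python3 - <<'E'
from h import *
im,d=env.grab_frame("scene")
b=cv2.resize(im[160:270,170:330],(800,550),interpolation=cv2.INTER_CUBIC);cv2.imwrite("pics/a1.png",b)
E
```

```text
shift tool(mm) [-0.5 -0.4 88.1] turn deg [-0.    0.02 -0.03] yaw -10.43 F [0.1 0.2 0.9] t 4.45 gap 1.002178925111367 j [ 0.45  0.48 -0.51  1.54  0.25  1.18 -0.29]
```

View pics/a1.png

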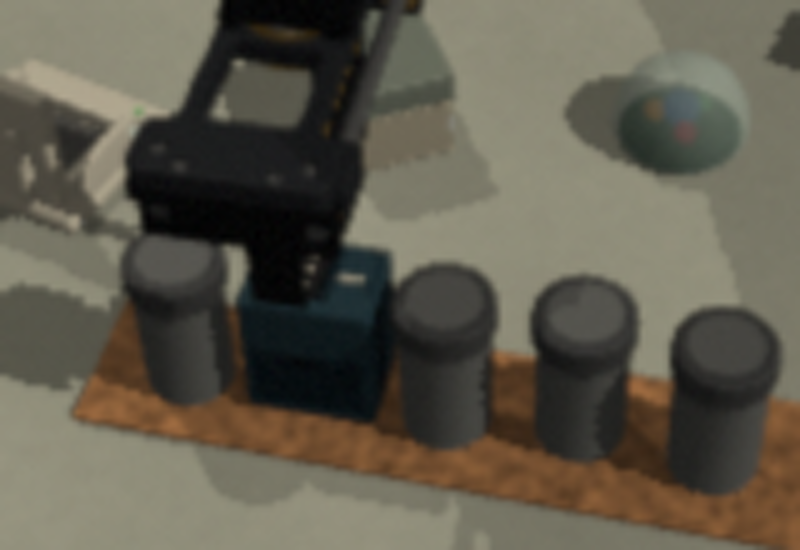

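Picture 3: gripper above the viewer. The far fingertip is at about px (227,220) and the viewer's back is centred near col 233. I'll check by projection.

Run:
```python
from h import *
a=np.deg2rad(-10.4);ty=np.array([np.cos(a),np.sin(a),0]);tx=np.array([-np.sin(a),np.cos(a),0])
c=np.array([.6295,-.0826,0])
for s in(-1,0,1): print("tip",proj(c+ty*.0585+tx*.0095*s+[0,0,.113],"scene").round(1))
v=np.array([.629,-.083,0])
for s in(-1,1): print("viewer back top/bottom edges",proj(v+ty*.022+tx*.03*s+[0,0,.074],"scene").round(1),proj(v+ty*.022+tx*.03*s+[0,0,.006],"scene").round(1))
```

```text
tip [220.4 223. ]
tip [225.  223.6]
tip [229.7 224.3]
viewer back top/bottom edges [217.1 220.8] [219.8 240.8]
viewer back top/bottom edges [244.6 224.8] [245.8 244.9]
```

Emit:
drive_tool --pt "1 -0.0005 0 0.02 0 0 0" --pt "1 0 0 0.02 0 0 0" --pt "1 0 0 0.02 0 0 0" --pt "1 0 0 0.018 0 0 0" --pt "1 0 0 0.01 0 0 0" --pt "1 0 0 0 0 0 0" --pt "1 0 0 0 0 0 0"

```text
time_s: 5.2
tcp_pos: [0.6303, -0.0821, 0.0958]
eef_rot: [0.768, 0.641, 0.001, 0.001]
contact_force: [0.8, -0.2, 0.5]
finger_gap: 0.996
```

Emit:
drive_tool --pt "-1 0 0 0 0 0 0" --pt "-1 0 0 0 0 0 0" --pt "-1 0 0 0 0 0 0" --pt "-1 0 0 0 0 0 0" --pt "-1 0 0 0 0 0 0" --pt "-1 0 0 0 0 0 0" --pt "-1 0 0 0 0 0 0" --pt "-1 0 0 0 0 0 0"

```text
time_s: 6.0
tcp_pos: [0.6296, -0.082, 0.0943]
eef_rot: [0.768, 0.641, 0.0, 0.0]
contact_force: [1.0, 0.4, 1.0]
finger_gap: 0.502
```

Emit:
drive_tool --pt "-1 0 0 -0.01 0 0 0" --pt "-1 0 0 -0.02 0 0 0" --pt "-1 0 0 -0.025 0 0 0" --pt "-1 0 0 -0.025 0 0 0" --pt "-1 0 0 -0.025 0 0 0" --pt "-1 0 0 -0.01 0 0 0" --pt "-1 0 0 0 0 0 0"

```text
time_s: 6.7
tcp_pos: [0.6301, -0.082, 0.2108]
eef_rot: [0.768, 0.641, 0.001, 0.001]
contact_force: [-0.1, -0.2, -3.1]
finger_gap: 0.503
```

Emit:
drive_tool --pt "-1 -0.015 0 0 0 0 0" --pt "-1 -0.025 0 0 0 0 0" --pt "-1 -0.03 0 0 0 0 0" --pt "-1 -0.03 0 0 0 0 0" --pt "-1 -0.03 0 0 0 0 0" --pt "-1 -0.025 0 0 0 0 0" --pt "-1 -0.015 0 0 0 0 6.1" --pt "-1 0 0 0 0 0 6.1" --pt "-1 0 0 0 0 0 6.1" --pt "-1 0 0 0 0 0 0"

```text
time_s: 7.7
tcp_pos: [0.5979, -0.2504, 0.2074]
eef_rot: [0.861, 0.509, -0.001, -0.001]
contact_force: [-0.0, 0.1, -2.0]
finger_gap: 0.506
```

```bash
python3 go.py .60 -.25 .092 -28.7
```

```text
shift tool(mm) [  1.5   1.9 115.4] turn deg [-0.15  0.05 -0.07] yaw -28.77 F [-0.   0.1 -2. ] t 7.7 gap 0.5063692670080532 j [ 0.63  0.47 -0.4   1.48  0.19  1.23 -0.3 ]
```

Emit:
drive_tool --pt "-1 0.001 0.002 0.02 0 0 0" --pt "-1 0 0 0.025 0 0 0" --pt "-1 0 0 0.025 0 0 0" --pt "-1 0 0 0.02 0 0 0" --pt "-1 0 0 0.015 0 0 0" --pt "-1 0 0 0.007 0 0 0" --pt "-1 0 0 0 0 0 0" --pt "-1 0 0 0 0 0 0"

```text
time_s: 8.5
tcp_pos: [0.6017, -0.2496, 0.098]
eef_rot: [0.86, 0.511, 0.0, 0.0]
contact_force: [-0.3, 0.4, -1.5]
finger_gap: 0.501
```

Emit:
drive_tool --pt "-1 0 0 0.002 0 0 0" --pt "-1 0 0 0.001 0 0 0" --pt "-1 0 0 0.001 0 0 0" --pt "-1 0 0 0 0 0 0"

```text
time_s: 8.9
tcp_pos: [0.6014, -0.2494, 0.0933]
eef_rot: [0.86, 0.51, 0.0, 0.0]
contact_force: [0.2, 0.9, -1.8]
finger_gap: 0.505
```

Emit:
drive_tool --pt "-1 0 0 0.001 0 0 0" --pt "-1 0 0 0.001 0 0 0" --pt "-1 0 0 0.001 0 0 0" --pt "-1 0 0 0 0 0 0"

```text
time_s: 9.3
tcp_pos: [0.6014, -0.2494, 0.0903]
eef_rot: [0.86, 0.51, -0.0, 0.0]
contact_force: [-1.0, 0.2, -0.0]
finger_gap: 0.504
```

Emit:
drive_tool --pt "0.7 0 0 0 0 0 0" --pt "0.7 0 0 0 0 0 0" --pt "0.7 0 0 0 0 0 0" --pt "0.7 0 0 -0.02 0 0 0" --pt "0.7 0 0 -0.03 0 0 0" --pt "0.7 0 0 -0.03 0 0 0" --pt "0.7 0 0 -0.02 0 0 0" --pt "0.7 0 0 -0.01 0 0 0" --pt "0.7 0 0 0 0 0 0"

```text
time_s: 10.2
tcp_pos: [0.6019, -0.2495, 0.2015]
eef_rot: [0.86, 0.51, 0.001, 0.001]
contact_force: [0.2, -0.2, -0.6]
finger_gap: 0.854
```

Emit:
drive_tool --pt "1 0 0 0 0 0 8.5" --pt "1 0 0 0 0 0 8.5" --pt "1 0 0 0 0 0 8.5" --pt "1 0 0 0 0 0 8.5" --pt "1 0 0 0 0 0 8.5" --pt "1 0 0 0 0 0 8.5" --pt "1 0 0 0 0 0 8.5" --pt "1 0 0 0 0 0 8.5" --pt "1 0 0 0 0 0 8.5" --pt "1 0 0 0 0 0 8.5"

```text
time_s: 11.2
tcp_pos: [0.6007, -0.2492, 0.1983]
eef_rot: [0.978, -0.208, -0.001, -0.0]
contact_force: [-0.2, -0.5, 0.3]
finger_gap: 0.998
```

Emit:
drive_tool --pt "1 0 0 0 0 0 5" --pt "1 0 0 0 0 0 0" --pt "1 0 0 0 0 0 0"

```text
time_s: 11.5
tcp_pos: [0.601, -0.2492, 0.1991]
eef_rot: [0.969, -0.246, -0.001, 0.0]
contact_force: [0.5, 0.5, -0.3]
finger_gap: 1.001
```

```bash
python3 go.py .6014 -.2494 .092 -118.7
python3 - <<'E'
from h import *
im,d=env.grab_frame("scene")
P=cloud(d,"scene")
for m in env.masks_of("viewer","scene"):
    p=P[m["pixels"]&(d>0)];print(m["confidence"],m["position"],np.median(p,0).round(3))
q=P[(np.hypot(P[...,0]-.6014,P[...,1]+.2494)<.05)&(P[...,2]>.066)&(P[...,2]<.0755)]
print(cv2.minAreaRect(q[:,:2].astype(np.float32)*1000))
q=im[180:260,130:260]
cv2.imwrite("pics/a2.png",cv2.resize(q,(780,480),interpolation=cv2.INTER_CUBIC))
E
```

```text
shift tool(mm) [  0.6  -0.  107.1] turn deg [0.02 0.09 0.26] yaw -118.44 F [ 0.5  0.5 -0.3] t 11.5 gap 1.0009515358093812 j [ 0.43  0.45 -0.14  1.5   0.06  1.2  -1.79]
0.84 [160.7, 218.1] [ 0.613 -0.245  0.058]
((600.4811401367188, -251.2703094482422), (60.61849594116211, 44.53249740600586), 61.144325256347656)
```

View pics/a2.png

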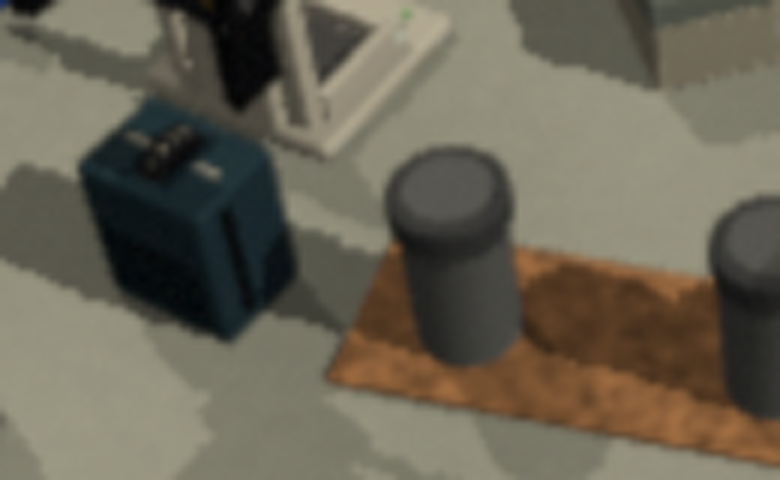

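Emit:
drive_tool --pt "1 0.0005 0 0.02 0 0 0.3" --pt "1 0 0 0.025 0 0 0" --pt "1 0 0 0.025 0 0 0" --pt "1 0 0 0.02 0 0 0" --pt "1 0 0 0.014 0 0 0" --pt "1 0 0 0.003 0 0 0" --pt "1 0 0 0 0 0 0" --pt "1 0 0 0 0 0 0"

```text
time_s: 12.4
tcp_pos: [0.6025, -0.2498, 0.0945]
eef_rot: [0.968, -0.25, 0.001, 0.0]
contact_force: [0.0, 0.0, 1.4]
finger_gap: 1.001
```

Emit:
drive_tool --pt "-1 0 0 0 0 0 0" --pt "-1 0 0 0 0 0 0" --pt "-1 0 0 0 0 0 0" --pt "-1 0 0 0 0 0 0" --pt "-1 0 0 0 0 0 0" --pt "-1 0 0 0 0 0 0" --pt "-1 0 0 0 0 0 0"

```text
time_s: 13.1
tcp_pos: [0.6018, -0.2501, 0.0936]
eef_rot: [0.968, -0.25, 0.0, 0.0]
contact_force: [-1.3, -1.2, 3.3]
finger_gap: 0.689
```

```bash
python3 go.py .4795 -.2375 .2 -118.7
```

```text
shift tool(mm) [-113.    48.2 -106.5] turn deg [ 0.03 -0.03 -0.24] yaw -118.94 F [-1.3 -1.2  3.3] t 13.1 gap 0.6888725189902678 j [ 0.42  0.56 -0.13  1.58  0.08  1.01 -1.81]
```

Emit:
drive_tool --pt "-1 0 0 -0.01 0 0 0" --pt "-1 0 0 -0.02 0 0 0" --pt "-1 0 0 -0.025 0 0 0" --pt "-1 0 0 -0.025 0 0 0" --pt "-1 0 0 -0.02 0 0 0" --pt "-1 0 0 -0.01 0 0 0" --pt "-1 0 0 0 0 0 0"

```text
time_s: 13.8
tcp_pos: [0.6024, -0.2494, 0.2047]
eef_rot: [0.968, -0.25, 0.001, -0.0]
contact_force: [-0.2, 0.4, -2.1]
finger_gap: 0.689
```

Emit:
drive_tool --pt "-1 -0.01 0.004 0 0 0 0" --pt "-1 -0.018 0.008 0 0 0 0" --pt "-1 -0.02 0.009 0 0 0 0" --pt "-1 -0.02 0.009 0 0 0 0" --pt "-1 -0.02 0.009 0 0 0 0" --pt "-1 -0.016 0.007 0 0 0 0" --pt "-1 -0.008 0.002 0 0 0 0" --pt "-1 0 0 0 0 0 0" --pt "-1 0 0 0 0 0 0" --pt "-1 0 0 0 0 0 0"

```text
time_s: 14.8
tcp_pos: [0.4813, -0.2373, 0.203]
eef_rot: [0.968, -0.249, 0.0, -0.0]
contact_force: [0.4, -0.2, -1.8]
finger_gap: 0.688
```

```bash
for i in 1 2; do python3 go.py .4801 -.2378 .105 -118.7;done
python3 - <<'E'
from h import *
im,d=env.grab_frame("scene");P=cloud(d,"scene")
q=P[(np.hypot(P[...,0]-.48,P[...,1]+.2375)<.05)&(P[...,2]>.16)&(P[...,2]<.185)]
for z in np.arange(.16,.2,.004):
    print(z.round(3),((P[...,2]>z)&(P[...,2]<z+.004)&(np.hypot(P[...,0]-.48,P[...,1]+.2375)<.05)).sum(),end=" ")
cv2.imwrite("pics/a3.png",cv2.resize(im[100:230,110:270],(800,650)[:2],interpolation=cv2.INTER_CUBIC)[:600])
E
```

```text
shift tool(mm) [-0.8  1.1 98. ] turn deg [-0.01 -0.01 -0.18] yaw -118.88 F [ 0.4 -0.2 -1.8] t 14.8 gap 0.6882302445001921 j [ 0.5   0.21 -0.14  1.8   0.03  1.13 -1.73]
shift tool(mm) [-0.8  1.1 98. ] turn deg [-0.01 -0.01 -0.18] yaw -118.88 F [ 0.4 -0.2 -1.8] t 14.8 gap 0.6882302445001921 j [ 0.5   0.21 -0.14  1.8   0.03  1.13 -1.73]
0.16 40 0.164 41 0.168 43 0.172 39 0.176 54 0.18 143 0.184 28 0.188 10 0.192 9 0.196 6 0.2 7
```

View pics/a3.png

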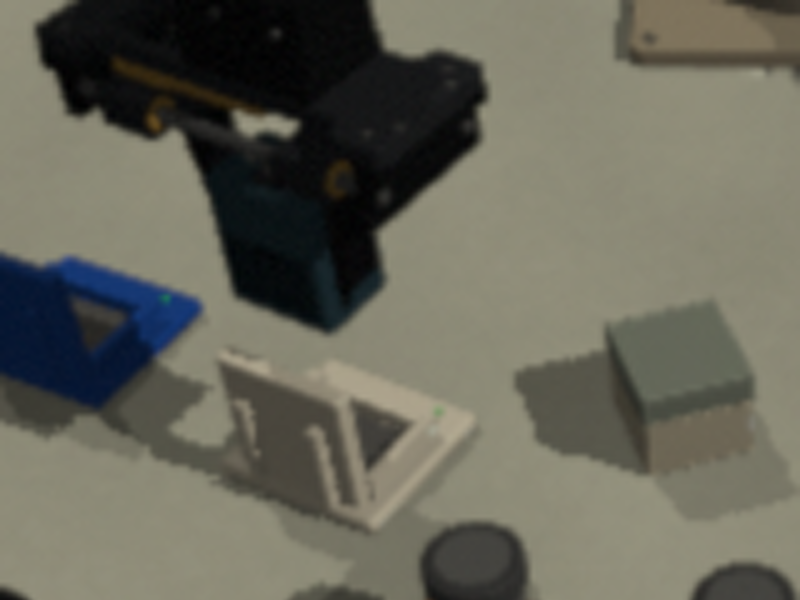

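Emit:
drive_tool --pt "-1 -0.001 0.001 0.01 0 0 0" --pt "-1 0 0 0.015 0 0 0" --pt "-1 0 0 0.015 0 0 0" --pt "-1 0 0 0.015 0 0 0" --pt "-1 0 0 0.012 0 0 0" --pt "-1 0 0 0.005 0 0 0" --pt "-1 0 0 0 0 0 0" --pt "-1 0 0 0 0 0 0" --pt "-1 0 0 0 0 0 0"

```text
time_s: 15.75
tcp_pos: [0.4796, -0.238, 0.1319]
eef_rot: [0.968, -0.25, 0.001, 0.0]
contact_force: [0.2, -0.2, -0.4]
finger_gap: 0.686
```

```bash
python3 go.py .4801 -.2378 .1036 -118.7
python3 - <<'E'
from h import *
im,d=env.grab_frame("scene");P=cloud(d,"scene")*1000
a=np.deg2rad(-28.7);R=np.array([[np.cos(a),np.sin(a)],[-np.sin(a),np.cos(a)]])
q=(P[...,:2]-[479.5,-237.5])@R.T
# back face of viewer and side face as seen by scene cam, relative to rest
m=(P[...,2]>85)&(P[...,2]<105)&(abs(q[...,1])<20)&(abs(q[...,0])<35);print("viewer back x",np.median(q[m][:,0]),m.sum())
m=(P[...,2]>40)&(P[...,2]<75)&(abs(q[...,1])<25)&(q[...,0]>22);print("rest back x",np.median(q[m][:,0]),m.sum())
m=(P[...,2]>77)&(P[...,2]<82)&(abs(q[...,1])<45)&(q[...,0]>22)&(q[...,0]<38);print("rest y",np.percentile(q[m][:,1],[1,99]),"x",np.percentile(q[m][:,0],[2,98]))
m=(P[...,2]>90)&(P[...,2]<108)&(q[...,0]>18)&(q[...,0]<26)&(abs(q[...,1])<50);print("viewer back y",np.percentile(q[m][:,1],[1,5,95,99]),m.sum())
cv2.imwrite("pics/a4.png",cv2.resize(im[120:230,130:250],(654,600),interpolation=cv2.INTER_CUBIC)[:600])
E
```

```text
shift tool(mm) [ 0.3 -0.4 28.3] turn deg [-0.   -0.08 -0.22] yaw -118.92 F [ 0.2 -0.2 -0.4] t 15.75 gap 0.6864410669603268 j [ 0.5   0.29 -0.14  1.87  0.05  0.98 -1.74]
viewer back x 20.62140531826063 72
rest back x 205.70062126874677 415
rest y [-37.0115733   35.53530177] x [24.27659462 34.89327454]
viewer back y [-29.64719363 -27.10739941  27.56839311  28.72926479] 105
```

Emit:
drive_tool --pt "-1 0 0 0.008 0 0 0" --pt "-1 0 0 0.006 0 0 0" --pt "-1 0 0 0.004 0 0 0" --pt "-1 0 0 0.003 0 0 0" --pt "-1 0 0 0 0 0 0" --pt "-1 0 0 0 0 0 0"

```text
time_s: 16.4
tcp_pos: [0.4794, -0.2379, 0.1102]
eef_rot: [0.968, -0.25, 0.0, 0.0]
contact_force: [1.9, -0.9, -3.5]
finger_gap: 0.687
```

Emit:
drive_tool --pt "-1 0 0 0.001 0 0 0" --pt "-1 0 0 0.001 0 0 0" --pt "-1 0 0 0.001 0 0 0" --pt "-1 0 0 0 0 0 0" --pt "-1 0 0 0 0 0 0"

```text
time_s: 16.9
tcp_pos: [0.4794, -0.2379, 0.1073]
eef_rot: [0.968, -0.25, 0.0, 0.0]
contact_force: [2.9, -1.6, -3.5]
finger_gap: 0.686
```

Emit:
drive_tool --pt "-1 0.0007 0 0 0 0 0" --pt "-1 0 0 0.001 0 0 0" --pt "-1 0 0 0.001 0 0 0" --pt "-1 0 0 0.001 0 0 0" --pt "-1 0 0 0 0 0 0" --pt "-1 0 0 0 0 0 0"

```text
time_s: 17.5
tcp_pos: [0.4796, -0.2381, 0.1041]
eef_rot: [0.968, -0.25, -0.0, -0.0]
contact_force: [0.2, -0.3, -2.2]
finger_gap: 0.689
```

Emit:
drive_tool --pt "-1 0.0005 0 0.0005 0 0 0" --pt "-1 0 0 0.0005 0 0 0" --pt "-1 0 0 0 0 0 0" --pt "-1 0 0 0 0 0 0"

```text
time_s: 17.9
tcp_pos: [0.4802, -0.2385, 0.1035]
eef_rot: [0.968, -0.25, 0.0, 0.0]
contact_force: [-2.9, 0.8, 4.2]
finger_gap: 0.693
```

Emit:
drive_tool --pt "1 0 0 0 0 0 0" --pt "1 0 0 0 0 0 0" --pt "1 0 0 0 0 0 0" --pt "1 0 0 0 0 0 0" --pt "1 0 0 -0.015 0 0 0" --pt "1 0 0 -0.025 0 0 0" --pt "1 0 0 -0.03 0 0 0" --pt "1 0 0 -0.03 0 0 0" --pt "1 0 0 -0.015 0 0 0" --pt "1 0 0 0 0 0 0"

```text
time_s: 18.9
tcp_pos: [0.4813, -0.2389, 0.2207]
eef_rot: [0.968, -0.25, 0.002, 0.0]
contact_force: [-0.2, -0.2, -0.1]
finger_gap: 0.999
```

Emit:
drive_tool --pt "-1 -0.03 0 0 0 0 0" --pt "-1 -0.04 0 0 0 0 0" --pt "-1 -0.03 0 0 0 0 0" --pt "-1 0 0 0 0 0 0" --pt "-1 0 0 0 0 0 0"

```text
time_s: 19.4
tcp_pos: [0.3924, -0.19, 0.2178]
eef_rot: [0.968, -0.25, -0.0, 0.0]
contact_force: [-0.5, 0.0, 0.1]
finger_gap: 0.632
```

```bash
cat > chk.py <<'E'
import sys
from h import *
im,d=env.grab_frame("scene");P=cloud(d,"scene")*1000
a=np.deg2rad(-28.7);R=np.array([[np.cos(a),np.sin(a)],[-np.sin(a),np.cos(a)]])
q=(P[...,:2]-[479.5,-237.5])@R.T
m=(P[...,2]>81)&(P[...,2]<84)&(abs(q[...,0])<26)&(abs(q[...,1])<34)
r=cv2.minAreaRect(q[m].astype(np.float32));print("viewer top",r,np.median(P[m][:,2]))
c=proj(np.array([.4795,-.2375,.089]),"scene").astype(int);print(c)
x,y=c;cv2.imwrite(f"pics/{sys.argv[1]}.png",cv2.resize(im[y-18:y+18,x-24:x+24],(800,600),interpolation=cv2.INTER_CUBIC))
E
python3 chk.py b1; python3 go.py .4795 -.2375 .17 -118.7
```

```text
viewer top ((0.1290283203125, -1.3755455017089844), (59.43000030517578, 44.079315185546875), 89.25187683105469) 82.41518290137817
[173 164]
shift tool(mm) [98.6 -0.5 47.9] turn deg [ 0.   -0.   -0.22] yaw -118.92 F [ 0.4 -1.   0.5] t 19.45 gap 0.5834372750794304 j [ 0.51 -0.01 -0.16  2.02 -0.    1.14 -1.73]
```

View pics/b1.png

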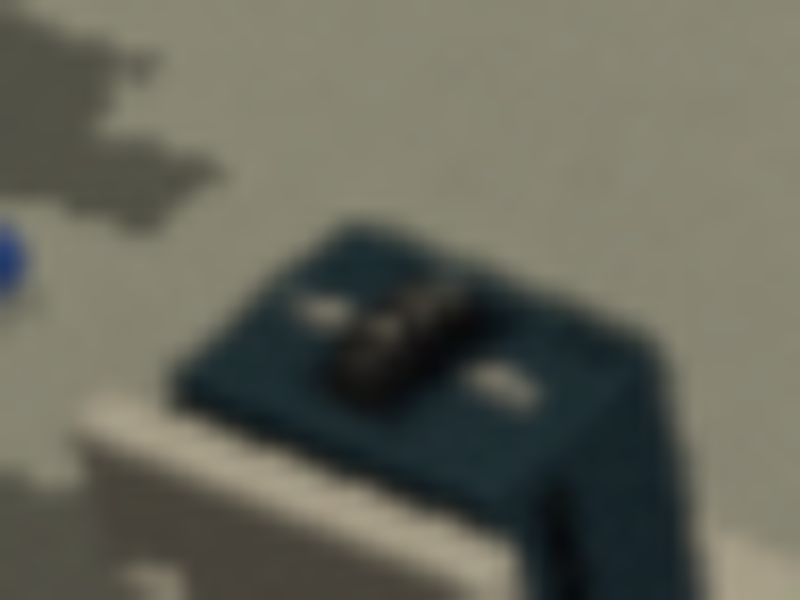

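Emit:
drive_tool --pt "-1 0.03 0 0 0 0 0" --pt "-1 0.03 0 0.01 0 0 0" --pt "-1 0.02 0 0.015 0 0 0" --pt "-1 0.011 0 0.014 0 0 0" --pt "-1 0 0 0.01 0 0 0" --pt "-1 0 0 0 0 0 0" --pt "-1 0 0 0 0 0 0"

```text
time_s: 20.15
tcp_pos: [0.4721, -0.2339, 0.1693]
eef_rot: [0.968, -0.25, -0.0, -0.0]
contact_force: [-0.5, 0.0, 0.1]
finger_gap: 0.019
```

```bash
python3 go.py .4795 -.2375 .159 -118.7
```

```text
shift tool(mm) [ 8.2 -0.4 10.3] turn deg [ 0.    0.02 -0.21] yaw -118.91 F [-0.5  0.   0.1] t 20.15 gap 0.01866968607605391 j [ 0.5   0.23 -0.14  1.86  0.04  1.05 -1.73]
```

Emit:
drive_tool --pt "-1 0 0 0.006 0 0 0" --pt "-1 0 0 0.002 0 0 0" --pt "-1 0 0 0.001 0 0 0" --pt "-1 0 0 0.001 0 0 0" --pt "-1 0 0 0 0 0 0"

```text
time_s: 20.65
tcp_pos: [0.4724, -0.2341, 0.1593]
eef_rot: [0.968, -0.25, 0.0, 0.0]
contact_force: [-0.0, 0.5, 0.4]
finger_gap: 0.008
```

Emit:
drive_tool --pt "-1 0 0 0.001 0 0 0" --pt "-1 0 0 0.0005 0 0 0" --pt "-1 0 0 0 0 0 0" --pt "-1 0 0 0 0 0 0"

```text
time_s: 21.05
tcp_pos: [0.4732, -0.2346, 0.159]
eef_rot: [0.968, -0.25, 0.001, 0.0]
contact_force: [0.1, -0.9, 7.4]
finger_gap: 0.005
```

Emit:
drive_tool --pt "-1 0.0015 0 0 0 0 0" --pt "-1 0.0015 0 0 0 0 0" --pt "-1 0 0 0 0 0 0"

```text
time_s: 21.35
tcp_pos: [0.4756, -0.2358, 0.159]
eef_rot: [0.968, -0.25, 0.001, 0.0]
contact_force: [-2.4, 1.6, 9.4]
finger_gap: 0.006
```

Emit:
drive_tool --pt "-1 0.0015 0 0 0 0 0" --pt "-1 0.002 0 0 0 0 0" --pt "-1 0 0 0 0 0 0" --pt "-1 0 0 0 0 0 0"

```text
time_s: 21.75
tcp_pos: [0.4792, -0.2378, 0.159]
eef_rot: [0.968, -0.25, 0.002, 0.0]
contact_force: [1.5, -1.0, 5.3]
finger_gap: 0.009
```

```bash
python3 go.py .4795 -.2375 .159 -118.7
```

```text
shift tool(mm) [ 0.1 -0.4  0. ] turn deg [-0.01 -0.2  -0.22] yaw -118.92 F [ 1.5 -1.   5.3] t 21.75 gap 0.008554787620998114 j [ 0.5   0.26 -0.14  1.85  0.04  1.03 -1.73]
```

Emit:
drive_tool --pt "-1 0.0015 0 0 0 0 0" --pt "-1 0.0015 0 0 0 0 0" --pt "-1 0 0 0 0 0 0"

```text
time_s: 22.05
tcp_pos: [0.4813, -0.239, 0.159]
eef_rot: [0.968, -0.25, 0.001, 0.0]
contact_force: [-3.9, 1.5, 9.9]
finger_gap: 0.006
```

Emit:
drive_tool --pt "-1 0.0015 0 0 0 0 0" --pt "-1 0.0015 0 0 0 0 0" --pt "-1 0 0 0 0 0 0" --pt "-1 0 0 0 0 0 0"

```text
time_s: 22.45
tcp_pos: [0.4845, -0.2407, 0.1591]
eef_rot: [0.968, -0.25, 0.002, 0.0]
contact_force: [1.6, -0.7, 5.9]
finger_gap: 0.006
```

Emit:
drive_tool --pt "-1 0 0 -0.004 0 0 0" --pt "-1 0 0 -0.01 0 0 0" --pt "-1 -0.01 0 -0.015 0 0 0" --pt "-1 -0.03 0 -0.01 0 0 0" --pt "-1 -0.04 0 0 0 0 0" --pt "-1 -0.03 0 0 0 0 0" --pt "-1 0 0 0 0 0 0" --pt "-1 0 0 0 0 0 0"

```text
time_s: 23.25
tcp_pos: [0.3871, -0.187, 0.1976]
eef_rot: [0.968, -0.25, 0.001, 0.0]
contact_force: [0.5, 0.5, 1.1]
finger_gap: 0.004
```

```bash
python3 go.py .4795 -.2375 .159 -118.7
cat > wheel.py <<'E'
import sys
from h import *
a=np.deg2rad(-28.7);R=np.array([[np.cos(a),np.sin(a)],[-np.sin(a),np.cos(a)]])
tiles=[]
for n in("scene","top"):
    ims=[];
    for k in range(3):
        im,d=env.grab_frame(n);ims.append(im.astype(float))
    im=np.mean(ims,0);P=cloud(d,n)*1000;q=(P[...,:2]-[479.5,-237.5])@R.T
    c=proj(np.array([.4795,-.2375,.087]),n).round().astype(int);x,y=c
    w=im[y-13:y+14,x-18:x+19]
    red=im[...,2]-np.maximum(im[...,1],im[...,0])
    yy,xx=np.mgrid[:384,:512];mm=(abs(yy-y)<14)&(abs(xx-x)<18)&(red>25)
    print(n,c,"red px",mm.sum(),"stand xy",[(q[i,j].round(1).tolist(),P[i,j,2].round(0),int(red[i,j])) for i,j in np.argwhere(mm)][:14])
    tiles.append(cv2.resize(np.clip(w*1.6,0,255).astype(np.uint8),(400,292),interpolation=cv2.INTER_CUBIC))
cv2.imwrite(f"pics/{sys.argv[1]}.png",np.hstack(tiles))
E
python3 wheel.py w1
```

```text
shift tool(mm) [105.3  -0.5  38.7] turn deg [ 0.01 -0.09 -0.21] yaw -118.91 F [0.5 0.5 1.1] t 23.25 gap 0.003919330678509202 j [ 0.51 -0.01 -0.16  2.06 -0.    1.09 -1.73]
scene [173 165] red px 0 stand xy []
top [342 207] red px 0 stand xy []
```

View pics/w1.png

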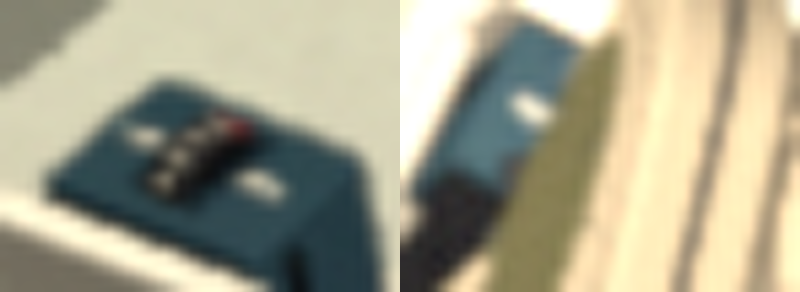

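Picture 7: viewer home. On the wheel, white lines show and the red line is at tile px (240,128), on the front side of the wheel, so it is not yet at the index lines at tile px (145,138) and (262,185). I'll work out how many clicks remain by projection.

```bash
cat > red.py <<'E'
from h import *
a=np.deg2rad(-28.7)
ux=np.array([np.cos(a),np.sin(a),0]);uy=np.array([-np.sin(a),np.cos(a),0])
im=np.mean([env.grab_frame("scene")[0].astype(float) for _ in range(4)],0)
o=np.array([.4795,-.2375,.010])+ux*.0005
def w(k,y): t=np.deg2rad(20*k);return o+ux*(-.018*np.sin(t))+uy*y+np.array([0,0,.061+.018*np.cos(t)])
for k in(-2,-1,0,1,2,3): print(k,[proj(w(k,y),"scene").round(1).tolist() for y in(-.006,0,.006)])
print("index at y=+-11",[proj(o+uy*s+[0,0,.072],"scene").round(1).tolist() for s in(-.011,.011)])
red=im[...,2]-im[...,1];s=red[150:180,160:190].copy()
base=np.median(s);ww=np.clip(s-base-10,0,None);yy,xx=np.mgrid[150:180,160:190]
print("red max",s.max(),base,"centroid",(ww*xx).sum()/ww.sum(),(ww*yy).sum()/ww.sum(),ww.sum())
print(np.round(red[156:172,164:184]).astype(int))
print(np.round(im[156:172,164:184,1]).astype(int))
E
python3 red.py
```

```text
-2 [[168.5, 168.1], [170.5, 168.9], [172.4, 169.7]]
-1 [[169.7, 165.9], [171.7, 166.6], [173.6, 167.4]]
0 [[171.3, 164.1], [173.2, 164.8], [175.2, 165.6]]
1 [[173.0, 163.0], [174.9, 163.8], [176.9, 164.5]]
2 [[174.6, 162.7], [176.5, 163.5], [178.5, 164.3]]
3 [[176.0, 163.3], [177.9, 164.1], [179.8, 164.8]]
index at y=+-11 [[170.2, 165.6], [177.3, 168.5]]
red max 21.75 1.25 centroid 176.50925925925927 163.27777777777777 27.0
[[  3   2   2   2   2   2   1   2   2   2   2   2   2   2   2   2   1   2
    2   2]
 [  3   3   2   2   2   2   2   2   2   2   2   3   2   2   2   2   1   2
    2   2]
 [  2   2   2   1   1   1   1   1   1   2   2   2   2   2   2   3   2   2
    3   3]
 [  2   2   2   2   0  -2  -4  -4  -2   0   1   2   2   2   2   2   2   2
    3   3]
 [  2   2   2   1  -4 -10 -12 -11  -8  -6  -3   0   1   1   2   2   1   2
    2   2]
 [  2   1  -1  -4 -12 -15 -16 -16 -15 -13  -8  -4  -3  -2   0   2   2   2
    2   2]
 [  1  -3  -7 -12 -15 -16 -16 -16 -14  -8  -1   6   3  -4  -3  -2   0   2
    2   2]
 [ -2  -9 -10  -9  -8 -10 -13 -12  -7  -1   3  10  22  20   3  -8  -6  -4
   
[... 1349 characters left out ...]
  78  94
  105 117]
 [ 63  53  66  89 107  95  57  46  61  62  49  45  30  21  26  35  45  58
   66  78]
 [ 49  47  52  68  80  71  51  51  46  43  32  19  12  12  20  29  36  45
   48  50]
 [ 46  46  46  47  46  39  52  73  52  28  17  10  10  16  26  36  43  45
   45  46]
 [ 45  46  45  42  32  29  41  50  37  21  11  14  22  37  51  54  48  45
   45  46]
 [ 46  45  42  35  32  52  65  32  20  14  11  22  45  80 107  99  71  51
   45  45]
 [ 46  45  44  37  32  37  45  23  17  18  25  32  47  66  87  98  98  65
   48  46]
 [ 40  42  44  44  40  35  28  22  23  27  36  42  45  49  55  66  72  55
   47  47]
 [ 31  32  37  41  44  42  40  37  34  36  44  46  45  46  47  48  49  48
   46  44]]
```

White lines sit at offsets -2, -1, 0 and +1 clicks and red at +2, all within about 0.5 px of prediction. The wheel is at click 4, so two more clicks: repeat the same stroke.

Emit:
drive_tool --pt "-1 0.03 0 0 0 0 0" --pt "-1 0.035 0 0.005 0 0 0" --pt "-1 0.022 0 0.01 0 0 0" --pt "-1 0.01 0 0.008 0 0 0" --pt "-1 0 0 0.006 0 0 0" --pt "-1 0 0 0 0 0 0" --pt "-1 0 0 0 0 0 0" --pt "-1 0 0 0 0 0 0"

```text
time_s: 24.55
tcp_pos: [0.4716, -0.2336, 0.1684]
eef_rot: [0.968, -0.25, 0.0, 0.0]
contact_force: [-0.1, 0.0, 0.0]
finger_gap: 0.006
```

```bash
python3 go.py .4795 -.2375 .159 -118.7
```

```text
shift tool(mm) [ 8.8 -0.4  9.4] turn deg [ 0.   -0.05 -0.21] yaw -118.91 F [-0.1  0.   0. ] t 24.55 gap 0.0056869942592948615 j [ 0.5   0.23 -0.14  1.86  0.04  1.05 -1.73]
```

Emit:
drive_tool --pt "-1 0.0005 0 0.005 0 0 0" --pt "-1 0 0 0.003 0 0 0" --pt "-1 0 0 0.001 0 0 0" --pt "-1 0 0 0.001 0 0 0" --pt "-1 0 0 0.0005 0 0 0" --pt "-1 0 0 0 0 0 0" --pt "-1 0 0 0 0 0 0"

```text
time_s: 25.25
tcp_pos: [0.4731, -0.2345, 0.1588]
eef_rot: [0.968, -0.25, 0.001, 0.0]
contact_force: [-2.5, 0.7, 12.1]
finger_gap: 0.009
```

Emit:
drive_tool --pt "-1 0.0015 0 -0.0003 0 0 0" --pt "-1 0.0015 0 0 0 0 0" --pt "-1 0 0 0 0 0 0"

```text
time_s: 25.55
tcp_pos: [0.4758, -0.236, 0.1589]
eef_rot: [0.968, -0.25, 0.001, 0.0]
contact_force: [1.0, -1.0, 8.9]
finger_gap: 0.005
```

Emit:
drive_tool --pt "-1 0.0015 0 0 0 0 0" --pt "-1 0.0015 0 0 0 0 0" --pt "-1 0 0 0 0 0 0" --pt "-1 0 0 0 0 0 0"

```text
time_s: 25.95
tcp_pos: [0.4783, -0.2374, 0.1589]
eef_rot: [0.968, -0.25, 0.001, 0.0]
contact_force: [-1.5, -0.5, 11.6]
finger_gap: 0.004
```

Emit:
drive_tool --pt "-1 0.0015 0 0 0 0 0" --pt "-1 0.0015 0 0 0 0 0" --pt "-1 0 0 0 0 0 0"

```text
time_s: 26.25
tcp_pos: [0.481, -0.2388, 0.1593]
eef_rot: [0.968, -0.25, 0.001, 0.0]
contact_force: [-4.3, 2.1, 14.4]
finger_gap: 0.005
```

Emit:
drive_tool --pt "-1 0.0015 0 0 0 0 0" --pt "-1 0.0015 0 0 0 0 0" --pt "-1 0 0 0 0 0 0" --pt "-1 0 0 0 0 0 0"

```text
time_s: 26.65
tcp_pos: [0.4836, -0.2403, 0.1589]
eef_rot: [0.968, -0.25, 0.001, 0.0]
contact_force: [-1.2, -0.4, 10.5]
finger_gap: 0.005
```

Emit:
drive_tool --pt "-1 0 0 -0.004 0 0 0" --pt "-1 0 0 -0.01 0 0 0" --pt "-1 -0.01 0 -0.015 0 0 0" --pt "-1 -0.03 0 -0.01 0 0 0" --pt "-1 -0.04 0 0 0 0 0" --pt "-1 -0.03 0 0 0 0 0" --pt "-1 0 0 0 0 0 0" --pt "-1 0 0 0 0 0 0"

```text
time_s: 27.45
tcp_pos: [0.3867, -0.1868, 0.1973]
eef_rot: [0.968, -0.25, 0.001, 0.0]
contact_force: [0.3, -0.0, 0.9]
finger_gap: 0.006
```

```bash
python3 red.py | head -9; python3 wheel.py w2; python3 chk.py b2
```

```text
-2 [[168.5, 168.1], [170.5, 168.9], [172.4, 169.7]]
-1 [[169.7, 165.9], [171.7, 166.6], [173.6, 167.4]]
0 [[171.3, 164.1], [173.2, 164.8], [175.2, 165.6]]
1 [[173.0, 163.0], [174.9, 163.8], [176.9, 164.5]]
2 [[174.6, 162.7], [176.5, 163.5], [178.5, 164.3]]
3 [[176.0, 163.3], [177.9, 164.1], [179.8, 164.8]]
index at y=+-11 [[170.2, 165.6], [177.3, 168.5]]
red max 86.0 1.5 centroid 173.0820143884892 164.60959232613908 521.25
[[  2   3   2   2   2   2   2   2   2   2   2   2   2   2   2   2   1   1
scene [173 165] red px 11 stand xy [([0.9, -6.4], np.float64(89.0), 45), ([-1.0, -5.1], np.float64(89.0), 81), ([0.4, -0.2], np.float64(92.0), 85), ([-3.7, -1.2], np.float64(88.0), 53), ([3.2, -1.3], np.float64(90.0), 47), ([1.5, 0.2], np.float64(89.0), 76), ([0.3, 2.3], np.float64(89.0), 81), ([-0.9, 4.3], np.float64(89.0), 44), ([5.2, 3.3], np.float64(90.0), 26), ([3.2, 4.6], np.float64(89.0), 45), ([-0.3, 4.3], np.float64(87.0), 27)]
top [342 207] red px 0 stand xy []
viewer top ((0.14045143127441406, 0.1892852783203125), (61.133182525634766, 42.429691314697266), 89.77657318115234) 82.5074091550918
[173 164]
```

View pics/w2.png

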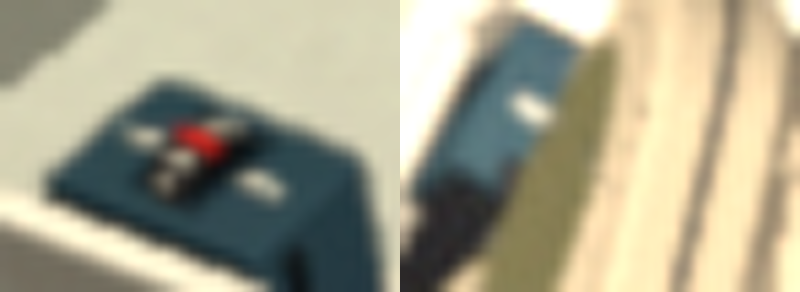

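Picture 8: the red line is on top of the wheel, between the two index lines. Its centroid is (173.1,164.6), with (173.2,164.8) predicted for click 6. One check of the bystanders, then hand in.

Run:
```python
from h import *
im,d=env.grab_frame("scene");P=cloud(d,"scene");Z=np.load("scene0.npz");P0=Z["P"]
for nm,c,r,z0,z1 in(("c1",(.625,-.145),.03,.076,.09),("c2",(.649,-.027),.03,.076,.09),("c3",(.655,.031),.03,.076,.09),("c4",(.673,.089),.03,.076,.09),("dome",(.46,.088),.05,.02,.05),("box",(.455,-.065),.06,.045,.07),("disp",(.665,.32),.05,.115,.14),("tripod",(.44,.28),.06,.08,.12)):
    f=lambda A:np.median(A[(np.hypot(A[...,0]-c[0],A[...,1]-c[1])<r)&(A[...,2]>z0)&(A[...,2]<z1)],0)*1000
    print(nm,(f(P)-f(P0)).round(1))
env.job_done();print(env.sense()["time_s"])
```

```text
c1 [0.5 0.1 0.1]
c2 [-0.1  0.1  0.1]
c3 [-0.1 -0.1 -0.2]
c4 [ 0.1 -0.  -0.1]
dome [-0.  -0.4 -0.5]
box [ 0.6  0.1 -0. ]
disp [ 0.  -0.5  0.1]
tripod [0.1 0.3 0.1]
the job is handed in; nothing more can be done
the job is handed in; nothing more can be done
```

The viewer is on the white charging stand with its back to the rest, the lamp wheel is at the sixth click, and the job is handed in. No verdict was reported.

I took the viewer front-to-back out of the row and set it on the free shelf. There I re-gripped it by its sides and lowered it onto the stand. The front lip pushed on it lightly (about 3 N), so I shifted it about 1 mm towards the rest before it seated. I then rolled the wheel four clicks, from click 2 as worked out from the lines on the wheel, with the closed fingertips in two strokes of two clicks.

Last checks:
- **Viewer:** its top is at 82.5 mm (82 expected when fully home), its centre is within about 1 mm of the seat, and it is in line within 1°.
- **Wheel:** the red line is between the index lines, within 0.3 px of where the sixth click should show. Only the scene camera could confirm this, because the arm blocked the top camera.
- **Bystanders:** all eight are within 0.6 mm of where they started.
- **Time and clearance:** the last reading before the final camera looks was 27.5 s of the 69 s allowed, and the arm was clear of everything.

No check failed or disagreed.

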